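Hand the specimen carrier over the counter

ROBOT

A 6-joint arm with a two-finger parallel gripper is mounted at the origin on the work surface. World frame = base frame: x ahead of the robot, y to its left, z up, the work surface at z = 0. Lengths are in m, angles in rad, forces in N, time in s.
With the tool pointing down it reaches from about 0.35 to 0.775 m from the base axis. Payload 7.3 kg.
Tool frame: the origin (TCP) lies at the very end of the fingers, on their centre line; the grasp point (between the pads) lies grip_point_offset behind it (grip_point_offset is the distance from the TCP to the grasp point, in m); z points along the fingers, y is the direction in which the jaws open and shut (so a half turn about z gives the same grasp; the last joint's range is limited). The gripper opens to 92 mm and grips with 3 to 60 N. Pads are 19 mm wide; open, the fingers measure 130 mm over their backs; the gripper's body (75 mm by 190 mm) begins 47 mm behind the grasp point.
Start: joints at [-1.441, 0.342, 1.524, -0, 1.275, -0.146], TCP at [0.143, -0.505, 0.199] pointing down, gripper open.
Joint ranges: [-2.53, 2.53], [-0.77, 2.02], [0.04, 2.7], [-1, 4.14], [0.28, 2.66], [-3.11, 3.11]. Speed limits (rad/s): [2.57, 2.57, 3.14, 3.14, 3.14, 3.14].

INTERFACE

Orientations are given as [roll, pitch, yaw] about the fixed x, y, z axes, in that order (R = Rz(yaw) Ry(pitch) Rx(roll)).
In Python, from cell import * gives the robot as it stands.
- The arm moves only by the shell command python3 -m inch 'ROWS' [OPENING] [FORCE]. ROWS is JSON, a list that holds one entry, the list of rows, each a list of 4 numbers: the shift along the tool's x, y, z in mm, then the turn about the tool's z in rad. In form: [[[x, y, z, roll], ...]]. A call has 1 to 10 rows; each row shifts and turns the commanded pose from where the row before left it, along the tool's axes as they then stand; what a row does not reach is not made up. A row lasts 1/8 s, in which the tool goes at most 62.5 mm and 10.7 degrees, less where a joint would pass 70% of its speed; a pose out of reach is approached as far as the arm can. A call with a gripper value outside its range is refused whole. OPENING is the closure, from -1 (fully open) to 1 (shut), set as the call begins (- or left out, the last holds). The fingers move at their own pace and stop on an object; FORCE is the grip in N (left out, the last holds). Time passes only in rows, so rows that do not move let the fingers close. It gives the time, the measured TCP pose, the force and the opening at its end, in the units of the state.
- observe(): the state, without advancing time (a new reading comes with each control period).
- read_camera(name): name is "side" or "top"; returns a dict with "img" (384x512x3 uint8, blue, green, red), "fx", "fy", "cx", "cy" (pixels), "k1" (the pictures are not rectified: a ray, as slopes to the right and down, at radius r is drawn at 1 + k1 r^2 times it, then the intrinsics apply), "eye" and "rotation" of the camera in the world. Camera axes: x right, y down, z forward; pixel columns grow to the right and rows downward; lengths in m; the calibration is good to about 2 mm. A picture is of the moment at which its call begins. There is no depth.
- hand_in(): hands the job in, once; it reports no verdict.
Trained networks look in the newest picture that a camera, given by its name, has taken for a name from the list of things; names that differ only in an ending like _2 or _b are one class to them, and where a whole thing is asked for, a point or a joint stands for the part that bears it (a point fixed in the world has none). Each returns a list of dicts, best first, with "conf" (0 to 1); they miss things now and then, are a little off and sometimes report something else, mostly with a low value. They report only what shows in the picture. A call takes as long as a camera call.
- boxes_of(camera, label): "at" ([row, column] in pixels, amid what is visible of it).
- place_of(camera, label): "at" ([row, column] in pixels: a listed point, or the origin of a listed thing).
The state is a dict: "time": time; "qpos": joint angles; "qvel": joint speeds; "joint_efforts": joint torques, N m; "tool_pos": TCP position; "tool_rot": TCP orientation; "contact_force": force on the tool from outside, world axes, zero at the start; "torque": the same for the moment, N m; "opening": finger opening in m.
Only numpy, scipy, OpenCV 4.12 (cv2) and the standard library are available. Lean on these libraries where they do the work, as an engineer would, in place of code of your own. Each camera call takes 0.05 s, during which the arm holds its last target. There are 200 camera calls.

TASK

Put the three capped specimen pots into the wells of the carrier, one in each, right down to the bottom. Then slide the loaded carrier flat along the counter, without lifting it, out over the far edge, wells first, until the line scribed across its board lies on the counter's edge and square to it, so that the colleague on the other side can take it. It would tip over there by itself: finish while still holding it, level and steady, and leave the beaker, the teal bin and the slide box where they are.

Things in the scene. Friction and masses are not known exactly. Their poses are not given: they have to be found in the camera images.
- counter_edge (a point): Point on the counter's straight far top edge (furthest from the robot), near its middle: y axis along the edge, x axis outward over the drop to the floor, z up. The counter top (white laminate, 38 mm thick) is at height 0; nothing stands beyond the edge. The edge's distance and small yaw differ between starts.
- carrier: Specimen carrier, loose on the counter: flat grey board 330 (x) x 190 (y) x 8 mm, about 0.75 kg. Origin: centre of its underside; +x points to the wells' end, which goes out over the edge. On it a white block 52 x 170 mm with three wells, centred at x = 75 mm, top 48 mm above the underside, and a steel bow handle across each end (x = -125 and +137 mm). Slides with about 3 to 7 N of friction.
- carrier_line (a point): Middle of the thin black line scribed right across the board, on its top face, at the carrier's x = -20 mm; it runs along the carrier's y, 4 mm wide. The carrier balances at its x = +15 mm empty, +24 mm loaded, so with this line at the counter's edge it tips outward unless its inner end is held.
- carrier_handle (a point): Middle of the grip bar of the inner handle (carrier's x = -125 mm): round steel bar 12 mm thick, 110 mm long along the carrier's y, its axis 48 mm above the underside (40 mm above the board, free beneath). Axes as the carrier's. It can be pinched from above, fingers either side of the bar.
- well0 (a point): Centre of the floor of the first well (carrier's y = -55 mm), 12 mm above the carrier's underside. Wells are round, 32 mm wide with a 3 mm chamfer, 36 mm deep, open upward: the mouth is 36 mm above this point.
- well1 (a point): The same for the middle well (carrier's y = 0).
- well2 (a point): The same for the third well (carrier's y = +55 mm).
- pot0_center (a point): Centre (half-way up) of a capped specimen pot standing on the counter: clear plastic body 27 mm in diameter, blue screw cap 30 mm in diameter over its top 16 mm, 90 mm tall in all, 45 g; z axis up along it. Any pot fits any well; seated, its centre is 45 mm above the well's floor.
- pot1_center (a point): Centre (half-way up) of a capped specimen pot standing on the counter: clear plastic body 27 mm in diameter, blue screw cap 30 mm in diameter over its top 16 mm, 90 mm tall in all, 45 g; z axis up along it. Any pot fits any well; seated, its centre is 45 mm above the well's floor.
- pot2_center (a point): Centre (half-way up) of a capped specimen pot standing on the counter: clear plastic body 27 mm in diameter, blue screw cap 30 mm in diameter over its top 16 mm, 90 mm tall in all, 45 g; z axis up along it. Any pot fits any well; seated, its centre is 45 mm above the well's floor.
- beaker_center (a point): Centre of an open glass beaker standing among the pots, 68 mm in diameter, 85 mm tall. To be left alone.
- bin: Teal open plastic bin with packets in it, 170 x 250 x 105 mm (some packets stand 130 mm high), origin at the centre of its underside. To be left alone.
- slidebox: Closed flat box for microscope slides, 100 x 85 x 34 mm, origin at the centre of its underside. To be left alone.

How it is judged:
On the way, in this order (a step that is already met when the one before it is completed fails the run):
1. all three pots are down in the wells, one in each, and let go (((horizontal distance between pot0_center and well0 below 0.009 m and z of pot0_center in the frame of well0 below 0.051 m) or (horizontal distance between pot0_center and well1 below 0.009 m and z of pot0_center in the frame of well1 below 0.051 m) or (horizontal distance between pot0_center and well2 below 0.009 m and z of pot0_center in the frame of well2 below 0.051 m)) and ((horizontal distance between pot1_center and well0 below 0.009 m and z of pot1_center in the frame of well0 below 0.051 m) or (horizontal distance between pot1_center and well1 below 0.009 m and z of pot1_center in the frame of well1 below 0.051 m) or (horizontal distance between pot1_center and well2 below 0.009 m and z of pot1_center in the frame of well2 below 0.051 m)) and ((horizontal distance between pot2_center and well0 below 0.009 m and z of pot2_center in the frame of well0 below 0.051 m) or (horizontal distance between pot2_center and well1 below 0.009 m and z of pot2_center in the frame of well1 below 0.051 m) or (horizontal distance between pot2_center and well2 below 0.009 m and z of pot2_center in the frame of well2 below 0.051 m)) and contact force between the fingers and pot0 below 0.2 N and contact force between the fingers and pot1 below 0.2 N and contact force between the fingers and pot2 below 0.2 N), for 0.2 s.
2. the loaded carrier has been slid out until its line lies on the counter's far edge (x of carrier_line in the frame of counter_edge between -0.008 and 0.008 m and angle between the x axis of carrier and the x axis of counter_edge, either way round below 0.07 rad and angle between carrier's own z axis and vertical below 0.05 rad and ((horizontal distance between pot0_center and well0 below 0.009 m and z of pot0_center in the frame of well0 below 0.051 m) or (horizontal distance between pot0_center and well1 below 0.009 m and z of pot0_center in the frame of well1 below 0.051 m) or (horizontal distance between pot0_center and well2 below 0.009 m and z of pot0_center in the frame of well2 below 0.051 m)) and ((horizontal distance between pot1_center and well0 below 0.009 m and z of pot1_center in the frame of well0 below 0.051 m) or (horizontal distance between pot1_center and well1 below 0.009 m and z of pot1_center in the frame of well1 below 0.051 m) or (horizontal distance between pot1_center and well2 below 0.009 m and z of pot1_center in the frame of well2 below 0.051 m)) and ((horizontal distance between pot2_center and well0 below 0.009 m and z of pot2_center in the frame of well0 below 0.051 m) or (horizontal distance between pot2_center and well1 below 0.009 m and z of pot2_center in the frame of well1 below 0.051 m) or (horizontal distance between pot2_center and well2 below 0.009 m and z of pot2_center in the frame of well2 below 0.051 m))), for 0.2 s.
At the end, for the whole second after the job is handed in: The line is within 8 mm of the counter's far edge, the carrier square to the edge within 4 degrees, level within 3 degrees, still, resting on the counter and held by the robot (more than 0.5 N of contact); each pot is in a well of its own, down to within 6 mm of the bottom (all of step 2 and contact force between any of the fingers, the arm and carrier above 0.5 N and contact force between counter and carrier above 0.5 N and linear speed of carrier below 0.03 m/s and height (world z) of carrier_line below 0.016 m); the arm keeps its last pose, push and grip.
It fails at once if the carrier is tipped (more than 7 degrees) (angle between carrier's own z axis and vertical above 0.12 rad).
It fails at once if the carrier is lifted off the counter (its line more than 15 mm up) instead of slid (height (world z) of carrier_line above 0.023 m).
It fails at once if the beaker is disturbed (moved more than 25 mm) (distance of beaker_center from where it was at the start of the episode above 0.025 m).
It fails at once if the bin is disturbed (moved more than 25 mm) (distance of bin from where it was at the start of the episode above 0.025 m).
It fails at once if the slide box is disturbed (moved more than 25 mm) (distance of slidebox from where it was at the start of the episode above 0.025 m).
It also fails if it takes over 72 s, if anything falls off the work surface, if the arm or the gripper's body presses on something with over 40 N, if the wrist force passes 120 N, or if a joint passes its speed limit or range.

## Working session

There is one attempt and no reset: what is moved stays moved. The work goes in short steps, Python scripts to look and compute and a shell command to move; the robot and the scene stay as the last step left them, time stands still between calls to the robot, and variables do not carry over. Pictures are saved under pics/ and viewed, about 8 in all and at most 12, crops included, and the job is handed in when it is done.

```bash
mkdir -p pics; ls; cat > h.py <<'E'
from cell import *
import numpy as np, cv2
def ray(c,at):
    u=np.array([[[at[1],at[0]]]],float)
    K=np.array([[c['fx'],0,c['cx']],[0,c['fy'],c['cy']],[0,0,1]])
    p=cv2.undistortPoints(u,K,np.array([c['k1'],0,0,0,0.]))[0,0]
    d=np.array(c['rotation'])@np.array([p[0],p[1],1]); return np.array(c['eye']),d/np.linalg.norm(d)
def atz(c,at,z):
    e,d=ray(c,at); return e+d*(z-e[2])/d[2]
def proj(c,P):
    q=np.array(c['rotation']).T@(np.array(P)-np.array(c['eye'])); x=q[:2]/q[2]; x=x*(1+c['k1']*(x@x))
    return np.array([c['cy']+c['fy']*x[1],c['cx']+c['fx']*x[0]])
def tri(a,b):
    A=np.zeros((3,3));B=np.zeros(3)
    for e,d in(a,b):
        M=np.eye(3)-np.outer(d,d);A+=M;B+=M@e
    X=np.linalg.solve(A,B);return X,max(np.linalg.norm((np.eye(3)-np.outer(d,d))@(X-e)) for e,d in(a,b))
E
python3 - <<'E'
from h import *
o=observe();print({k:np.round(v,3).tolist() for k,v in o.items()}); 
try: print(grip_point_offset)
except Exception as e: print(e)
Z={'counter_edge':0,'carrier':0,'carrier_line':.008,'carrier_handle':.048,'well0':.012,'well1':.012,'well2':.012,'pot0_center':.045,'pot1_center':.045,'pot2_center':.045,'beaker_center':.0425,'bin':0,'slidebox':0}
C={}
for n in('top','side'):
    c=read_camera(n);C[n]=c;cv2.imwrite(f'pics/{n}0.png',c['img']);print(n,np.round(c['eye'],3),c['fx'],c['k1'])
    for l,z in Z.items():
        for r in place_of(n,l)[:4]: print(n,l,round(r['conf'],2),np.round(r['at'],1),np.round(atz(c,r['at'],z),3))
E
```

```text
pics
{'time': 0.0, 'qpos': [-1.441, 0.343, 1.525, 0.0, 1.275, -0.146], 'qvel': [0.0, -0.0, -0.0, 0.001, -0.002, -0.001], 'joint_efforts': [-0.0, -43.124, -24.422, 0.072, 0.056, -0.0], 'tool_pos': [0.143, -0.505, 0.199], 'tool_rot': [-3.14, -0.0, 0.276], 'contact_force': [0.676, 0.499, 0.288], 'torque': [-0.048, 0.023, 0.003], 'opening': 0.092}
0.0188
top [ 0.351 -0.068  1.392] 460.92869403392075 -0.03512486331516779Traceback (most recent call last):
  File "<stdin>", line 10, in <module>
  File "h.py", line 9, in atz
    e,d=ray(c,at); return e+d*(z-e[2])/d[2]
                                       ~^^^
IndexError: invalid index to scalar variable.
```

```bash
sed -i "s/np.array(c\['rotation'\])/RR(c)/" h.py; cat >> h.py <<'E'
from scipy.spatial.transform import Rotation
def RR(c):
    r=np.array(c['rotation']); return r if r.shape==(3,3) else Rotation.from_euler('xyz',r).as_matrix()
Z={'counter_edge':0,'carrier':0,'carrier_line':.008,'carrier_handle':.048,'well0':.012,'well1':.012,'well2':.012,'pot0_center':.045,'pot1_center':.045,'pot2_center':.045,'beaker_center':.0425,'bin':0,'slidebox':0}
def look(tag,labels,names=('top','side'),N=4):
    C={}
    for n in names:
        c=read_camera(n);C[n]=c;cv2.imwrite(f'pics/{n}{tag}.png',c['img'])
        for l in labels:
            for r in place_of(n,l)[:N]: print(n,l,round(r['conf'],2),np.round(r['at'],1),np.round(atz(c,r['at'],Z[l]),3))
    return C
E
python3 - <<'E'
from h import *
C=look('0',[l for l in Z if l not in('well2','well1','pot1_center','pot2_center')])
for n,c in C.items(): print(n,c['rotation'],c['eye'])
cv2.imwrite('pics/both0.png',cv2.resize(C['top']['img'],(800,600)))
E
```

```text
top counter_edge 0.88 [130.5 235.2] [ 0.714 -0.009  0.   ]
top carrier 0.64 [168.3 268.5] [ 0.598 -0.115  0.   ]
top carrier_line 0.86 [174.6 266.2] [ 0.577 -0.108  0.008]
top carrier_handle 0.59 [208.3 264.6] [ 0.47  -0.104  0.048]
top well0 0.79 [142.3 249.6] [ 0.675 -0.055  0.012]
top well0 0.69 [146.5 288. ] [ 0.665 -0.172  0.012]
top well0 0.66 [142.6 273.7] [ 0.676 -0.129  0.012]
top pot0_center 0.52 [170.6 108.3] [0.571 0.362 0.045]
top pot0_center 0.44 [142.5 271.4] [ 0.668 -0.12   0.045]
top pot0_center 0.44 [144.8 250.6] [ 0.659 -0.058  0.045]
top beaker_center 0.65 [159.5 163.2] [0.609 0.201 0.042]
top bin 0.67 [211.5 393.1] [ 0.475 -0.496  0.   ]
top slidebox 0.97 [270.3 345. ] [ 0.294 -0.35   0.   ]
side counter_edge 0.59 [206.2 188.5] [ 0.729 -0.033  0.   ]
side carrier 0.73 [203.5 234.2] [ 0.598 -0.115  0.   ]
side carrier_line 0.88 [201.8 237.5] [ 0.586 -0.118  0.008]
side carrier_line 0.45 [200.7 264.8] [ 0.506 -0.164  0.008]
side carrier_handle 0.72 [201.1 269.1] [ 0.465 -0.11   0.048]
side carrier_handle 0.45 [189.8 225.3] [ 0.628 -0.111  0.048]
side well0 0.86 [186.4 223.8] [ 0.676 -0.182  0.012]
side well0 0.66 [195.1 215.5] [ 0.672 -0.118  0.012]
side well0 0.55 [202.8 206.4] [ 0.675 -0.062  0.012]
side pot0_center 0.69 [277.9 155.3] [0.575 0.356 0.045]
side beaker_center 0.89 [243.1 183.7] [0.593 0.193 0.042]
side beaker_center 0.62 [202.5 265.6] [ 0.475 -0.105  0.042]
side beaker_center 0.2 [194.8 218.6] [ 0.637 -0.082  0.042]
side bin 0.67 [163.3 309.3] [ 0.474 -0.499  0.   ]
top [-3.02810801e+00 -6.49960455e-04 -1.54545604e+00] [ 0.35093508 -0.06754698  1.39175861]
side [-2.11242817  0.00811923 -2.68357867] [-0.09536374  1.09654778  0.88039569]
```

View pics/both0.png

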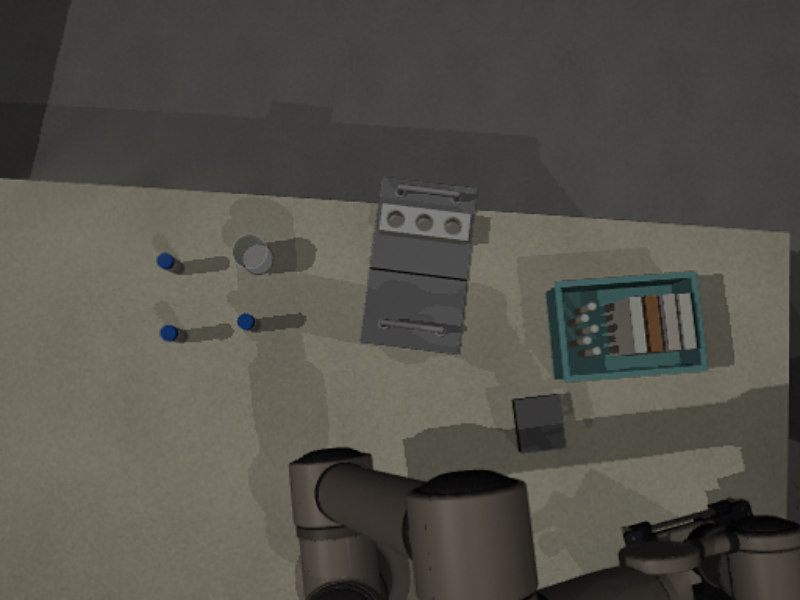

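View pics/side0.png

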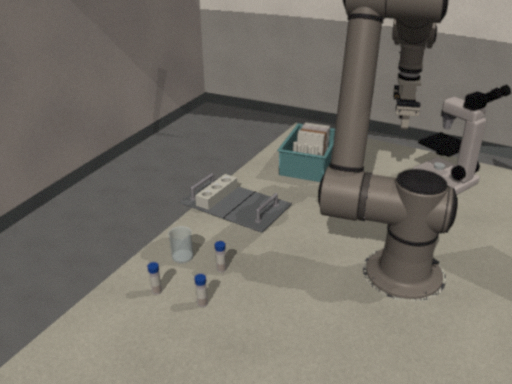

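```bash
cat >> h.py <<'E'
def caps(c):
    h=cv2.cvtColor(c['img'],cv2.COLOR_BGR2HSV); m=cv2.inRange(h,(105,130,40),(130,255,255))
    n,_,s,ce=cv2.connectedComponentsWithStats(m)
    return [(ce[i][::-1],s[i,4]) for i in range(1,n) if s[i,4]>15]
def cpt(p,P):  # p=(x,y,yaw) carrier pose
    c,s=np.cos(p[2]),np.sin(p[2]); return np.array([p[0]+c*P[0]-s*P[1],p[1]+s*P[0]+c*P[1],P[2]])
CM={'well0':(.075,-.055,.012),'well1':(.075,0,.012),'well2':(.075,.055,.012),'carrier_line':(-.02,0,.008),'carrier_handle':(-.125,0,.048),'carrier':(0,0,0)}
E
python3 - <<'E'
from h import *
from scipy.optimize import least_squares
C={n:read_camera(n) for n in('top','side')}
K={n:caps(c) for n,c in C.items()}
for n in K: print(n,[(np.round(a,1).tolist(),s) for a,s in K[n]])
for a,_ in K['top']:
    print([ (np.round(X,4).tolist(),round(r,4)) for X,r in [tri(ray(C['top'],a),ray(C['side'],b)) for b,_ in K['side']] if r<.01], np.round(atz(C['top'],a,.085),4))
obs=[]
for n in C:
    for l in('well0','carrier_line','carrier_handle','carrier'):
        for r in place_of(n,l): obs.append((n,l,r['at']))
def res(p):
    out=[]
    for n,l,at in obs:
        ks=[l] if l!='well0' else ['well0','well1','well2']
        out.append(min((np.array(proj(C[n],cpt(p,CM[k])))-at for k in ks),key=np.linalg.norm))
    return np.concatenate(out)
f=least_squares(res,[.598,-.115,-.1],loss='soft_l1');p=f.x;print('carrier',np.round(p,4));print(np.round(f.fun.reshape(-1,2),1).tolist())
np.save('p0.npy',p)
c=C['top'];g=cv2.cvtColor(c['img'],cv2.COLOR_BGR2GRAY).astype(float)
# edge: per column steepest fall (row going up) near row 130
pts=[]
for col in list(range(10,225))+list(range(310,490)):
    r0=proj(c,[.72-(.0),0,0])[0]; col0=g[100:165,col-1:col+2].mean(1); d=np.diff(cv2.GaussianBlur(col0[:,None],(1,5),1).ravel()); i=d.argmax()
    if 0<i<len(d)-1: i=i+.5*(d[i-1]-d[i+1])/(d[i-1]-2*d[i]+d[i+1])
    pts.append(atz(c,(100.5+i,col),0)[:2])
pts=np.array(pts);L=cv2.fitLine(pts.astype(np.float32),cv2.DIST_HUBER,0,.001,.001).ravel();print('edge',L,'yaw',np.arctan2(-L[0]*np.sign(L[1]),L[1]*np.sign(L[1])), 'x at y=-.1',L[2]+(-.1-L[3])*L[0]/L[1])
d=(pts-L[2:])@[L[1],-L[0]];print(np.round(np.percentile(abs(d),[50,80,95]),4))
im=cv2.resize(c['img'],None,fx=6,fy=6,interpolation=cv2.INTER_CUBIC)
def draw(P,col): 
    q=(proj(c,P)+.5)*6-.5; cv2.drawMarker(im,(int(q[1]),int(q[0])),col,cv2.MARKER_CROSS,14,1)
def poly(Q,col):
    q=np.array([(proj(c,cpt(p,P))[::-1]+.5)*6-.5 for P in Q]).astype(int);cv2.polylines(im,[q],True,col,1)
poly([(a,b,.008) for a,b in((-.165,-.095),(.165,-.095),(.165,.095),(-.165,.095))],(0,0,255))
poly([(a,b,.048) for a,b in((.049,-.085),(.101,-.085),(.101,.085),(.049,.085))],(0,255,0))
poly([(-.02,-.095,.008),(-.02,.095,.008)],(255,255,0))
for y in(-.055,0,.055): poly([(.075+.016*np.cos(t),y+.016*np.sin(t),.048) for t in np.linspace(0,6.28,24)],(0,255,255))
for y in(.0,-.25): draw([L[2]+(y-L[3])*L[0]/L[1],y,0],(0,255,0))
cv2.imwrite('pics/crop1.png',im[105*6:235*6,215*6:325*6][:600*2:1,:][::1])
print(im[105*6:235*6,215*6:325*6].shape)
E
```

```text
top [([166.5, 105.3], np.int32(80)), ([205.4, 156.6], np.int32(83)), ([212.7, 107.5], np.int32(83))]
side [([245.9, 219.6], np.int32(76)), ([267.4, 152.7], np.int32(87)), ([279.3, 199.8], np.int32(91))]
[([0.5757, 0.359, 0.0826], np.float64(0.0009))] [0.5762 0.3587 0.085 ]
[([0.4666, 0.2046, 0.083], np.float64(0.0011))] [0.4674 0.2047 0.085 ]
[([0.4423, 0.3443, 0.0829], np.float64(0.0009))] [0.4429 0.3441 0.085 ]
carrier [ 0.5955 -0.1136 -0.0868]
[[-0.1, -0.2], [3.5, -2.2], [-1.1, -1.1], [0.8, 0.1], [-3.3, -0.1], [2.3, 1.3], [-2.4, 0.6], [-0.6, 1.0], [-1.6, -1.5], [0.5, 0.2], [1.9, -3.3], [-0.8, -1.0], [-2.7, 49.8]]
edge [ 0.04514014  0.99898064  0.71630913 -0.04054462] yaw -0.04515548 x at y=-.1 0.71362257
[0.0004 0.0007 0.0009]
(780, 660, 3)
```

```bash
python3 -c "
import cv2;i=cv2.imread('pics/crop1.png');cv2.imwrite('pics/crop1b.png',i[:600])"
```

```text
(no output)
```

View pics/crop1b.png

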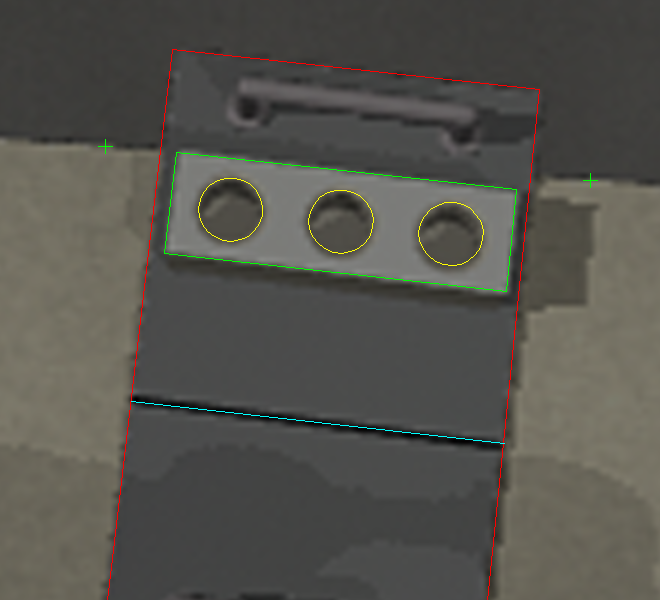

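The overlay fits the carrier within about half a pixel: wells in the 6x crop at (230,210), (340,221) and (451,233), line from (131,401) to (504,443), edge crosses on the laminate border. The three blue caps triangulate at a consistent z of 0.083, so I'll start moving.

```bash
cat > go.py <<'E'
# go.py x y z [yaw]: remaining shift in the tool axes (mm) and turn, from the measured pose
import sys; from h import *
o=observe(); a=[float(v) for v in sys.argv[1:]]; R=Rotation.from_euler('xyz',o['tool_rot'])
y=a[3] if len(a)>3 else 1.484
print('t',round(o['time'],2),'tcp',np.round(o['tool_pos'],4),'rot',np.round(o['tool_rot'],4),'open',round(o['opening'],4),'F',np.round(o['contact_force'],1),'q6',round(o['qpos'][5],2))
print('shift',np.round(R.inv().apply(np.array(a[:3])-o['tool_pos'])*1000,1),'turn',round(float(o['tool_rot'][2]-y),4))
E
python3 -m inch '[[[0,0,0,-0.1726],[0,0,0,-0.1726],[0,0,0,-0.1726],[0,0,0,-0.1726],[0,0,0,-0.1726],[0,0,0,-0.1726],[0,0,0,-0.1726]]]' -1 20
python3 go.py 0.45 -0.15 0.199; python3 go.py 0.4666 0.2046 0.199
```

```text
time: 2.48
tool_pos: [0.143, -0.5051, 0.1993]
tool_rot: [3.142, -0.0, 1.49]
contact_force: [-0.7, -0.2, 0.4]
opening: 0.0916
t 2.48 tcp [ 0.143  -0.5051  0.1993] rot [ 3.1416 -0.      1.4897] open 0.0916 F [-0.7 -0.2  0.4] q6 -1.36
shift [3.788e+02 2.772e+02 3.000e-01] turn 0.0057
t 2.48 tcp [ 0.143  -0.5051  0.1993] rot [ 3.1416 -0.      1.4897] open 0.0916 F [-0.7 -0.2  0.4] q6 -1.36
shift [7.336e+02 2.650e+02 3.000e-01] turn 0.0057
```

```bash
python3 -m inch '[[[42,31,0,0],[42,31,0,0],[42,31,0,0],[42,31,0,0],[42,31,0,0],[42,31,0,0],[42,31,0,0],[42,31,0,0],[42,30,0,0.0057],[0,0,0,0]]]'
python3 -m inch '[[[50,-2,0,0],[50,-2,0,0],[50,-2,0,0],[50,-2,0,0],[50,-2,0,0],[50,-2,0,0],[50,-2,0,0],[0,0,0,0],[0,0,0,0]]]'
python3 go.py 0.4666 0.2046 0.061
```

```text
time: 3.72
tool_pos: [0.4543, -0.1501, 0.1992]
tool_rot: [3.141, -0.0, 1.483]
contact_force: [-0.7, -0.3, -0.2]
opening: 0.0918
time: 4.85
tool_pos: [0.471, 0.1959, 0.1991]
tool_rot: [-3.141, 0.001, 1.478]
contact_force: [-0.1, 0.0, 0.1]
opening: 0.0918
t 4.85 tcp [0.471  0.1959 0.1991] rot [-3.1412e+00  1.0000e-03  1.4781e+00] open 0.0918 F [-0.1  0.   0.1] q6 0.34
shift [  8.4  -5.2 138.1] turn -0.0059
```

```bash
python3 -m inch '[[[8.4,-5.2,20,-0.006],[0,0,40,0],[0,0,40,0],[0,0,25,0],[0,0,13,0],[0,0,0,0],[0,0,0,0]]]'
python3 go.py 0.4666 0.2046 0.061
```

```text
time: 5.72
tool_pos: [0.4676, 0.2057, 0.0624]
tool_rot: [3.14, -0.001, 1.484]
contact_force: [-0.3, -0.0, 0.5]
opening: 0.0918
t 5.72 tcp [0.4676 0.2057 0.0624] rot [ 3.1397e+00 -5.0000e-04  1.4837e+00] open 0.0918 F [-0.3 -0.   0.5] q6 0.35
shift [-1.2 -0.9  1.4] turn -0.0003
```

```bash
python3 -m inch '[[[-1.2,-0.9,1.4,0],[0,0,0,0],[0,0,0,0],[0,0,0,0],[0,0,0,0],[0,0,0,0],[0,0,0,0],[0,0,0,0]]]' 1 20
python3 -m inch '[[[0,0,-20,0],[0,0,-40,0],[0,0,-40,0],[0,0,-20,0],[0,0,0,0]]]'
python3 go.py 0.6654 -0.1749 0.18
```

```text
time: 6.72
tool_pos: [0.4657, 0.2048, 0.0599]
tool_rot: [3.142, 0.0, 1.484]
contact_force: [-0.7, 0.2, -0.4]
opening: 0.0283
time: 7.35
tool_pos: [0.4665, 0.2051, 0.1811]
tool_rot: [3.138, -0.001, 1.484]
contact_force: [0.1, -0.3, 0.2]
opening: 0.0281
t 7.35 tcp [0.4665 0.2051 0.1811] rot [ 3.1385e+00 -1.1000e-03  1.4843e+00] open 0.0281 F [ 0.1 -0.3  0.2] q6 0.35
shift [-361.4  231.     1.5] turn 0.0003
```

```bash
python3 -m inch '[[[-26,17,0,0],[-38,24,0,0],[-42,27,0,0],[-42,27,0,0],[-42,27,0,0],[-42,27,0,0],[-42,27,0,0],[-40,26,0,0],[-29,18,0,0],[-18,11,0,0]]]'
python3 -m inch '[[[0,0,0,0],[0,0,0,0],[0,0,0,0]]]' >/dev/null
python3 go.py 0.6654 -0.1749 0.18
python3 - <<'E'
from h import *
c=read_camera('side');i=c['img'];
q=proj(c,[.6654,-.1749,.14]);print(q);r,k=int(q[0]),int(q[1])
cv2.imwrite('pics/s2.png',cv2.resize(i[r-50:r+50,k-60:k+60],None,fx=5,fy=5,interpolation=cv2.INTER_CUBIC))
E
```

```text
time: 8.6
tool_pos: [0.6644, -0.1764, 0.1771]
tool_rot: [-3.138, -0.001, 1.483]
contact_force: [0.3, -0.3, -0.7]
opening: 0.0282
t 8.97 tcp [ 0.6644 -0.1735  0.1799] rot [-3.1412e+00 -2.0000e-04  1.4855e+00] open 0.0282 F [ 0.3  0.4 -0.6] q6 -0.28
shift [-1.3  1.1 -0.1] turn 0.0015
[155.40084053 223.77400003]
```

View pics/s2.png

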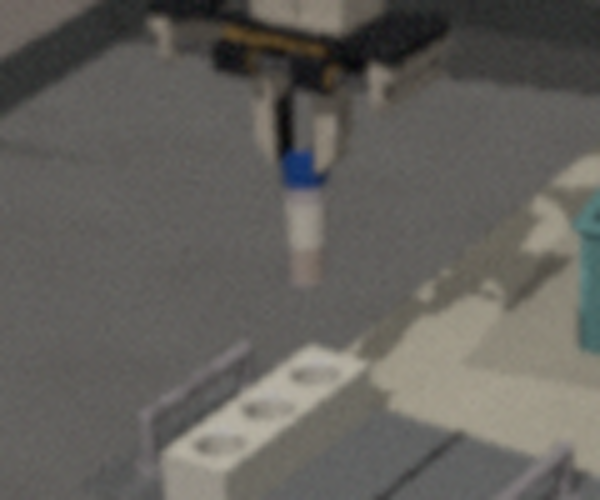

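The pot hangs upright in the fingers, axis near crop column 303, directly above the far well's mouth at (316,375). I'll lower it next.

```bash
python3 -m inch '[[[-1.3,1.1,15,0],[0,0,25,0],[0,0,20,0],[0,0,10,0],[0,0,8,0],[0,0,8,0],[0,0,0,0]]]'
python3 go.py 0.6654 -0.1749 0.073
```

```text
time: 9.9
tool_pos: [0.6655, -0.1761, 0.0935]
tool_rot: [-3.141, -0.0, 1.484]
contact_force: [-0.5, -0.4, -0.6]
opening: 0.028
t 9.9 tcp [ 0.6655 -0.1761  0.0935] rot [-3.1411e+00 -1.0000e-04  1.4843e+00] open 0.028 F [-0.5 -0.4 -0.6] q6 -0.28
shift [ 1.2 -0.2 20.5] turn 0.0003
```

```bash
python3 -m inch '[[[0.5,0,6,0],[0.5,0,6,0],[0,0,5,0],[0,0,3,0],[0,0,0,0],[0,0,0,0]]]'
python3 go.py 0.6654 -0.1749 0.073
```

```text
time: 10.65
tool_pos: [0.6657, -0.1752, 0.074]
tool_rot: [3.142, 0.0, 1.484]
contact_force: [-0.5, 0.1, -1.2]
opening: 0.0282
t 10.65 tcp [ 0.6657 -0.1752  0.074 ] rot [3.1416e+00 1.0000e-04 1.4843e+00] open 0.0282 F [-0.5  0.1 -1.2] q6 -0.28
shift [ 0.3 -0.4  1. ] turn 0.0003
```

```bash
python3 -m inch '[[[0,0,0.5,0],[0,0,0,0],[0,0,0,0],[0,0,0,0],[0,0,0,0],[0,0,-20,0],[0,0,-45,0],[0,0,-35,0],[0,0,-15,0],[0,0,0,0]]]' -1
python3 go.py 0.4423 0.3443 0.185
```

```text
time: 11.9
tool_pos: [0.666, -0.1753, 0.1888]
tool_rot: [3.14, 0.0, 1.484]
contact_force: [0.3, -0.8, -0.3]
opening: 0.0915
t 11.9 tcp [ 0.666  -0.1753  0.1888] rot [3.1403e+00 5.0000e-04 1.4844e+00] open 0.0915 F [ 0.3 -0.8 -0.3] q6 -0.28
shift [ 498.3 -267.7    3.3] turn 0.0004
```

```bash
python3 -m inch '[[[30,-16,0,0],[52,-28,0,0],[54,-29,0,0],[54,-29,0,0],[54,-29,0,0],[54,-29,0,0],[54,-29,0,0],[54,-29,0,0],[52,-28,0,0],[40,-22,0,0]]]'
python3 -m inch '[[[0,0,0,0],[0,0,0,0]]]' >/dev/null
python3 go.py 0.4423 0.3443 0.061
python3 - <<'E'
from h import *
c=read_camera('side');print([(np.round(a,1).tolist(),s) for a,s in caps(c)])
print(np.round(proj(c,[.6654,-.1749,.094]),1),np.round(proj(c,[.6654,-.1749,.104]),1))
E
```

```text
time: 13.15
tool_pos: [0.4395, 0.3456, 0.1862]
tool_rot: [-3.139, 0.002, 1.486]
contact_force: [0.0, 0.0, 0.0]
opening: 0.0914
t 13.4 tcp [0.4413 0.3434 0.1869] rot [-3.1396e+00  2.1000e-03  1.4846e+00] open 0.0919 F [-0.9 -0.4  0.3] q6 0.61
shift [  1.3   1.2 125.9] turn 0.0006
[([166.8, 224.5], np.int32(46)), ([267.4, 152.8], np.int32(85)), ([279.4, 199.8], np.int32(89))]
[167.4 224.3] [164.8 224.2]
```

The seated pot's cap is at (166.8, 224.5), against (167.4, 224.3) expected for fully seated. That's the first pot down.

```bash
python3 -m inch '[[[1.3,1.2,20,0],[0,0,40,0],[0,0,35,0],[0,0,20,0],[0,0,10,0],[0,0,0,0],[0,0,0,0]]]'
python3 go.py 0.4423 0.3443 0.061
python3 -m inch '[[[0,0,0,0],[0,0,0,0],[0,0,0,0],[0,0,0,0],[0,0,0,0],[0,0,0,0]]]' 1 20
python3 -m inch '[[[0,0,-20,0],[0,0,-40,0],[0,0,-40,0],[0,0,-20,0],[0,0,-2,0],[0,0,0,0]]]'
python3 go.py 0.6702 -0.1201 0.185
```

```text
time: 14.32
tool_pos: [0.4438, 0.3453, 0.0643]
tool_rot: [3.14, -0.001, 1.484]
contact_force: [0.2, 0.3, 0.2]
opening: 0.0919
t 14.32 tcp [0.4438 0.3453 0.0643] rot [ 3.1402e+00 -9.0000e-04  1.4838e+00] open 0.0919 F [0.2 0.3 0.2] q6 0.61
shift [-1.2 -1.4  3.3] turn -0.0002
time: 15.08
tool_pos: [0.443, 0.3453, 0.0634]
tool_rot: [3.142, 0.0, 1.484]
contact_force: [-0.5, -0.2, 0.2]
opening: 0.0364
time: 15.82
tool_pos: [0.4426, 0.3451, 0.1844]
tool_rot: [-3.14, 0.001, 1.484]
contact_force: [0.5, 0.9, -0.9]
opening: 0.0006
t 15.82 tcp [0.4426 0.3451 0.1844] rot [-3.1404e+00  1.0000e-03  1.4843e+00] open 0.0006 F [ 0.5  0.9 -0.9] q6 0.61
shift [-443.8  266.9   -0.5] turn 0.0003
```

The closing time was too short: six rows left the fingers at 36 mm when the lift began, so it missed. I need to check the pot.

```bash
python3 -m inch '[[[0,0,0,0],[0,0,0,0],[0,0,0,0],[0,0,0,0],[0,0,0,0],[0,0,0,0],[0,0,0,0],[0,0,0,0]]]' -1
python3 - <<'E'
from h import *
c=read_camera('side');d=read_camera('top');print([(np.round(a,1).tolist(),s) for a,s in caps(c)],[(np.round(a,1).tolist(),s) for a,s in caps(d)])
cv2.imwrite('pics/s3.png',cv2.resize(c['img'][190:330,100:300],None,fx=4,fy=4))
E
```

```text
time: 16.82
tool_pos: [0.4431, 0.3453, 0.1854]
tool_rot: [3.142, 0.0, 1.484]
contact_force: [0.6, 0.7, -0.3]
opening: 0.0758
[([166.8, 224.4], np.int32(47)), ([267.4, 152.8], np.int32(85)), ([279.4, 199.8], np.int32(89))] [([138.9, 291.5], np.int32(85)), ([166.5, 105.2], np.int32(79)), ([212.7, 107.5], np.int32(83))]
```

View pics/s3.png

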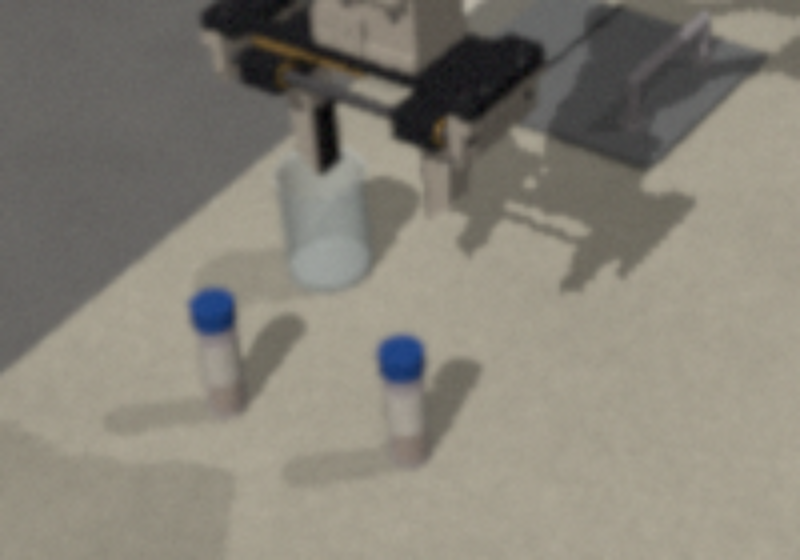

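The pot is still upright and hasn't moved, with its cap at (279.4, 199.8) as before. I'll retry with a longer close.

```bash
python3 -m inch '[[[-1,-0.5,20,0],[0,0,40,0],[0,0,40,0],[0,0,20,0],[0,0,5,0],[0,0,0,0],[0,0,0,0]]]'
python3 go.py 0.4423 0.3443 0.061
python3 -m inch '[[[0,0,0,0],[0,0,0,0],[0,0,0,0],[0,0,0,0],[0,0,0,0],[0,0,0,0],[0,0,0,0],[0,0,0,0],[0,0,0,0]]]' 1 20
python3 go.py 0.4423 0.3443 0.061
```

```text
time: 17.8
tool_pos: [0.4432, 0.3448, 0.0616]
tool_rot: [3.14, -0.001, 1.484]
contact_force: [0.3, -0.3, -0.2]
opening: 0.0916
t 17.8 tcp [0.4432 0.3448 0.0616] rot [ 3.1398e+00 -1.2000e-03  1.4843e+00] open 0.0916 F [ 0.3 -0.3 -0.2] q6 0.61
shift [-0.5 -0.8  0.6] turn 0.0003
time: 18.92
tool_pos: [0.4425, 0.3443, 0.0604]
tool_rot: [-3.142, 0.0, 1.484]
contact_force: [-0.0, 0.2, -0.3]
opening: 0.0281
t 18.93 tcp [0.4425 0.3443 0.0604] rot [-3.1416e+00  1.0000e-04  1.4843e+00] open 0.0281 F [-0.   0.2 -0.3] q6 0.61
shift [-0.  -0.2 -0.6] turn 0.0003
```

```bash
python3 -m inch '[[[0,0,-20,0],[0,0,-40,0],[0,0,-40,0],[0,0,-22,0],[0,0,0,0]]]'
python3 -m inch '[[[-25,15,0,0],[-42,26,0,0],[-50,30,0,0],[-50,30,0,0],[-50,30,0,0],[-50,30,0,0],[-50,30,0,0],[-50,30,0,0],[-45,27,0,0],[-30,19,0,0]]]'
python3 -m inch '[[[0,0,0,0],[0,0,0,0],[0,0,0,0]]]' >/dev/null
python3 go.py 0.6702 -0.1201 0.0725
python3 - <<'E'
from h import *
c=read_camera('side');print([(np.round(a,1).tolist(),s) for a,s in caps(c)])
t=observe()['tool_pos'];print(np.round(proj(c,t+np.array([0,0,.015])),1))
d=read_camera('top')
for n in('top','side'):
  for l in ('well0','carrier_line'): print(n,l,[(np.round(r['at'],1).tolist(),round(r['conf'],2)) for r in place_of(n,l)])
E
```

```text
time: 19.55
tool_pos: [0.4433, 0.3449, 0.184]
tool_rot: [3.138, -0.002, 1.484]
contact_force: [-1.1, 0.5, -0.8]
opening: 0.0279
time: 20.8
tool_pos: [0.6701, -0.1215, 0.1798]
tool_rot: [-3.138, -0.0, 1.482]
contact_force: [0.2, 1.4, 0.2]
opening: 0.0283
t 21.18 tcp [ 0.6699 -0.1176  0.1821] rot [-3.1408e+00 -3.0000e-04  1.4858e+00] open 0.0278 F [-0.3  0.   0.2] q6 -0.2
shift [ -2.5   0.6 109.6] turn 0.0018
[([144.2, 212.3], np.int32(36)), ([166.8, 224.9], np.int32(41)), ([267.4, 152.7], np.int32(83))]
[146.5 213.1]
top well0 [([140.4, 270.4], 0.97), ([147.3, 292.0], 0.92), ([143.7, 252.5], 0.83)]
top carrier_line [([176.7, 266.7], 0.63)]
side well0 [([186.7, 225.3], 0.97), ([197.2, 216.1], 0.86), ([201.4, 210.9], 0.62)]
side carrier_line [([203.0, 237.4], 0.62), ([191.5, 342.1], 0.25)]
```

```bash
python3 -m inch '[[[-2.5,0.6,15,0],[0,0,25,0],[0,0,22,0],[0,0,12,0],[0,0,8,0],[0,0,8,0],[0,0,0,0]]]'
python3 go.py 0.6702 -0.1201 0.0725
```

```text
time: 22.35
tool_pos: [0.6705, -0.1216, 0.0921]
tool_rot: [-3.141, -0.0, 1.484]
contact_force: [-0.1, -0.7, -0.8]
opening: 0.028
t 22.35 tcp [ 0.6705 -0.1216  0.0921] rot [-3.1411 -0.      1.4843] open 0.028 F [-0.1 -0.7 -0.8] q6 -0.21
shift [ 1.5 -0.4 19.6] turn 0.0003
```

```bash
python3 -m inch '[[[0.7,0,6,0],[0.5,0,6,0],[0,0,5,0],[0,0,2.5,0],[0,0,0,0],[0,0,0,0]]]'
python3 go.py 0.6702 -0.1201 0.0725
python3 -m inch '[[[0,0,0,0],[0,0,0,0],[0,0,0,0],[0,0,0,0],[0,0,0,0],[0,0,-20,0],[0,0,-45,0],[0,0,-35,0],[0,0,-15,0],[0,0,0,0]]]' -1
python3 go.py 0.5757 0.359 0.185
```

```text
time: 23.1
tool_pos: [0.6709, -0.1205, 0.0731]
tool_rot: [3.141, 0.0, 1.484]
contact_force: [0.6, 0.6, -0.8]
opening: 0.0279
t 23.1 tcp [ 0.6709 -0.1205  0.0731] rot [3.1413e+00 1.0000e-04 1.4843e+00] open 0.0279 F [ 0.6  0.6 -0.8] q6 -0.2
shift [ 0.3 -0.7  0.6] turn 0.0003
time: 24.35
tool_pos: [0.671, -0.1205, 0.1883]
tool_rot: [3.14, 0.0, 1.484]
contact_force: [0.2, 0.5, -0.4]
opening: 0.0919
t 24.35 tcp [ 0.671  -0.1205  0.1883] rot [3.1404e+00 3.0000e-04 1.4843e+00] open 0.0919 F [ 0.2  0.5 -0.4] q6 -0.2
shift [ 469.4 -136.3    3. ] turn 0.0003
```

```bash
python3 -m inch '[[[25,-7,0,0],[48,-14,0,0],[52,-15,0,0],[52,-15,0,0],[52,-15,0,0],[52,-15,0,0],[52,-15,0,0],[52,-15,0,0],[48,-14,0,0],[36,-11,0,0]]]'
python3 -m inch '[[[0,0,0,0],[0,0,0,0]]]' >/dev/null
python3 go.py 0.5757 0.359 0.0605
python3 - <<'E'
from h import *
c=read_camera('side');print([(np.round(a,1).tolist(),s) for a,s in caps(c)])
print([np.round(proj(c,[x,y,.094]),1) for x,y in((.6654,-.1749),(.6702,-.1201))])
d=read_camera('top');print([(np.round(a,1).tolist(),s) for a,s in caps(d)])
print([np.round(proj(d,[x,y,.1]),1) for x,y in((.6654,-.1749),(.6702,-.1201))])
E
```

```text
time: 25.6
tool_pos: [0.5731, 0.3616, 0.1858]
tool_rot: [-3.138, 0.001, 1.487]
contact_force: [0.2, -0.5, 0.3]
opening: 0.0915
t 25.85 tcp [0.5747 0.3586 0.1864] rot [-3.1395e+00  1.7000e-03  1.4851e+00] open 0.0917 F [0.2 0.1 0.7] q6 0.53
shift [  0.7   1.2 125.9] turn 0.0011
[([166.8, 224.5], np.int32(46)), ([173.5, 215.2], np.int32(40)), ([267.3, 152.9], np.int32(83))]
[array([167.4, 224.3]), array([174.1, 215. ])]
[([137.0, 272.4], np.int32(80)), ([139.0, 291.5], np.int32(86)), ([166.5, 105.3], np.int32(80))]
[array([139.4, 291.3]), array([137.3, 272.2])]
```

Both seated pots match their predicted cap positions. On to the third pot.

```bash
python3 -m inch '[[[0.7,1.2,20,0],[0,0,40,0],[0,0,40,0],[0,0,20,0],[0,0,6,0],[0,0,0,0],[0,0,0,0]]]'
python3 go.py 0.5757 0.359 0.0605
python3 -m inch '[[[0,0,0,0],[0,0,0,0],[0,0,0,0],[0,0,0,0],[0,0,0,0],[0,0,0,0],[0,0,0,0],[0,0,0,0],[0,0,0,0]]]' 1 20
python3 go.py 0.5757 0.359 0.0605
```

```text
time: 26.82
tool_pos: [0.5779, 0.3593, 0.0633]
tool_rot: [3.14, -0.001, 1.484]
contact_force: [-0.8, -0.6, -0.7]
opening: 0.092
t 26.82 tcp [0.5779 0.3593 0.0633] rot [ 3.1395e+00 -1.1000e-03  1.4839e+00] open 0.092 F [-0.8 -0.6 -0.7] q6 0.53
shift [-0.5 -2.2  2.8] turn -0.0001
time: 27.95
tool_pos: [0.5784, 0.3597, 0.064]
tool_rot: [3.138, -0.002, 1.484]
contact_force: [0.3, -0.4, 12.0]
opening: 0.0065
t 27.95 tcp [0.5784 0.3597 0.064 ] rot [ 3.1380e+00 -1.9000e-03  1.4843e+00] open 0.0065 F [ 0.3 -0.4 12. ] q6 0.53
shift [-1.  -2.6  3.5] turn 0.0003
```

The fingers closed to 6.5 mm with 12 N upward, so something went wrong with this grasp. I'll look before moving.

```bash
python3 - <<'E'
from h import *
c=read_camera('side');d=read_camera('top');print([(np.round(a,1).tolist(),s) for a,s in caps(c)],[(np.round(a,1).tolist(),s) for a,s in caps(d)])
a=cv2.resize(c['img'][200:320,85:235],None,fx=4,fy=4);b=cv2.resize(d['img'][120:240,60:130],None,fx=4,fy=4)[:, :200*4]
b=cv2.resize(d['img'][110:230,60:110],None,fx=4,fy=4)
cv2.imwrite('pics/s4.png',np.hstack([a,b]));print(np.hstack([a,b]).shape)
E
```

```text
[([166.7, 224.6], np.int32(45)), ([173.6, 215.4], np.int32(45)), ([268.1, 148.3], np.int32(32))] [([137.1, 272.3], np.int32(82)), ([139.0, 291.5], np.int32(86))]
(480, 800, 3)
```

View pics/s4.png

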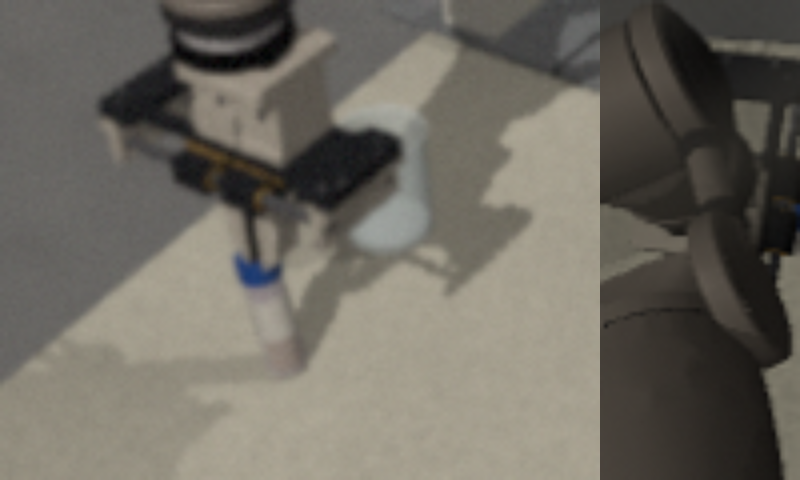

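The cap, at crop (258,268), leans under the closed fingers. The pads seem to have tipped the pot by pushing high on the cap. I'll open only partly, so the fingers act as guard rails, and look again.

```bash
python3 -m inch '[[[0,0,0,0],[0,0,0,0],[0,0,0,0],[0,0,0,0],[0,0,0,0],[0,0,0,0]]]' -0.05
python3 - <<'E'
from h import *
c=read_camera('side');d=read_camera('top');print([(np.round(a,1).tolist(),s) for a,s in caps(c)],[(np.round(a,1).tolist(),s) for a,s in caps(d)])
t=observe()['tool_pos'];print(np.round(t,4),np.round(proj(c,t),1),np.round(proj(c,[.5757,.359,.09]),1),np.round(proj(c,[.5757,.359,.0]),1))
cv2.imwrite('pics/s5.png',cv2.resize(c['img'][220:310,110:210],None,fx=6,fy=6))
E
```

```text
time: 28.8
tool_pos: [0.577, 0.3592, 0.0619]
tool_rot: [-3.142, 0.0, 1.484]
contact_force: [-1.4, -0.6, 4.0]
opening: 0.0481
[([166.8, 224.6], np.int32(45)), ([173.6, 215.4], np.int32(46)), ([269.4, 154.4], np.int32(48))] [([137.1, 272.3], np.int32(82)), ([139.0, 291.5], np.int32(86)), ([169.3, 107.6], np.int32(20))]
[0.577  0.3592 0.0619] [273.4 152.9] [265.1 152. ] [291.3 156.4]
```

View pics/s5.png

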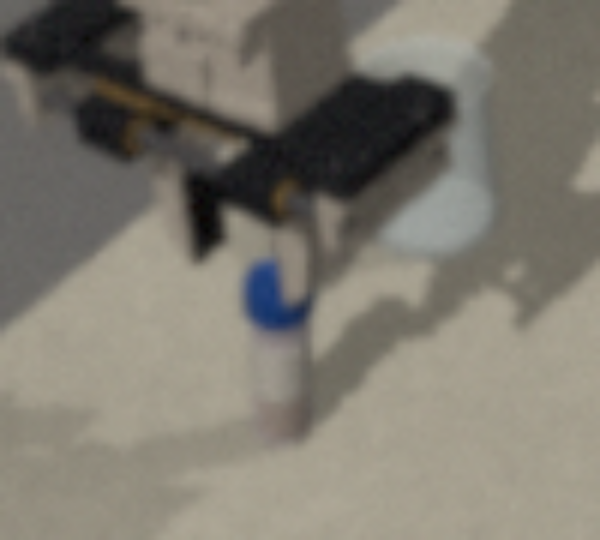

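```bash
python3 - <<'E'
from h import *
c=read_camera('side');d=read_camera('top')
f=lambda P:np.round((proj(c,P)-[220,110])*6,0)[::-1]
for x in(.577+.024,.577+.033,.577-.024,.577-.033):
  for y in(.3495,.3687): print(x,y,[f([x,y,z]).tolist() for z in(.062,.072,.082)])
print('cap',[f([.5757,.359,z]).tolist() for z in(.074,.09)],'r',f([.5757+.0111,.359+.0101,.082]))
for a,s in caps(c)[-1:]:
  for b,s in caps(d)[-1:]: print(tri(ray(c,a),ray(d,b)))
o=observe();print(o['contact_force'],o['torque'])
E
```

```text
0.601 0.3495 [[227.0, 291.0], [224.0, 274.0], [220.0, 256.0]]
0.601 0.3687 [[200.0, 317.0], [197.0, 299.0], [194.0, 281.0]]
0.61 0.3495 [[210.0, 285.0], [207.0, 268.0], [204.0, 250.0]]
0.61 0.3687 [[184.0, 311.0], [180.0, 293.0], [177.0, 275.0]]
0.5529999999999999 0.3495 [[316.0, 324.0], [313.0, 306.0], [310.0, 288.0]]
0.5529999999999999 0.3687 [[290.0, 350.0], [287.0, 332.0], [284.0, 314.0]]
0.5439999999999999 0.3495 [[333.0, 330.0], [330.0, 312.0], [328.0, 294.0]]
0.5439999999999999 0.3687 [[307.0, 356.0], [304.0, 338.0], [301.0, 320.0]]
cap [[257.0, 300.0], [252.0, 271.0]] r [219. 291.]
(array([0.57089955, 0.35558293, 0.07418766]), np.float64(0.0010623347785671895))
[-0.68269036  0.00917688  4.0491471 ] [-0.05679915  0.12614021 -0.0537202 ]
```

Compared with the projections, the fingertips look about 20 mm higher than the reported TCP, so I gripped the earlier pots only by the cap rim. From now on I'll grip lower. First I'll back straight off upwards and re-measure.

```bash
python3 -m inch '[[[0,0,-15,0],[0,0,-40,0],[0,0,-40,0],[0,0,-20,0],[0,0,0,0],[0,0,0,0],[0,0,0,0],[0,0,0,0]]]' -1
python3 - <<'E'
from h import *
c=read_camera('side');d=read_camera('top');print([(np.round(a,1).tolist(),s) for a,s in caps(c)],[(np.round(a,1).tolist(),s) for a,s in caps(d)])
print(tri(ray(c,caps(c)[-1][0]),ray(d,caps(d)[-1][0])))
E
python3 go.py 0.5757 0.359 0.043
```

```text
time: 30.0
tool_pos: [0.5767, 0.359, 0.1758]
tool_rot: [-3.14, 0.001, 1.484]
contact_force: [-0.6, -0.9, -0.1]
opening: 0.0918
[([166.8, 224.5], np.int32(46)), ([173.5, 215.2], np.int32(41)), ([267.5, 152.6], np.int32(85))] [([137.0, 272.4], np.int32(80)), ([139.0, 291.5], np.int32(86)), ([166.9, 107.0], np.int32(87))]
(array([0.57679493, 0.35586938, 0.07915922]), np.float64(0.0007394040388156907))
t 30.1 tcp [0.5769 0.3591 0.1763] rot [-3.1408e+00  6.0000e-04  1.4843e+00] open 0.0918 F [-0.3 -0.3 -0.9] q6 0.53
shift [-1.000e-01 -1.100e+00  1.333e+02] turn 0.0003
```

The pot is upright again, with its cap at (267.5, 152.6) and 85 px. Regrasping lower.

```bash
python3 -m inch '[[[-0.8,-0.8,20,0],[0,0,40,0],[0,0,40,0],[0,0,25,0],[0,0,9,0],[0,0,0,0],[0,0,0,0],[0,0,0,0]]]'
python3 go.py 0.5762 0.3583 0.043
python3 -m inch '[[[0,0,0,0],[0,0,0,0],[0,0,0,0],[0,0,0,0],[0,0,0,0],[0,0,0,0],[0,0,0,0],[0,0,0,0],[0,0,0,0]]]' 1 20
python3 go.py 0.5762 0.3583 0.043
```

```text
time: 31.1
tool_pos: [0.5769, 0.3588, 0.0442]
tool_rot: [3.14, -0.001, 1.484]
contact_force: [-0.4, 0.5, 0.8]
opening: 0.0918
t 31.1 tcp [0.5769 0.3588 0.0442] rot [ 3.1397e+00 -1.0000e-03  1.4843e+00] open 0.0918 F [-0.4  0.5  0.8] q6 0.53
shift [-0.5 -0.6  1.2] turn 0.0003
time: 32.22
tool_pos: [0.5762, 0.3584, 0.0428]
tool_rot: [-3.142, 0.0, 1.484]
contact_force: [-0.1, -0.1, -0.6]
opening: 0.0295
t 32.23 tcp [0.5762 0.3584 0.0428] rot [-3.1416e+00  1.0000e-04  1.4843e+00] open 0.0295 F [-0.1 -0.1 -0.6] q6 0.53
shift [-0.1  0.  -0.2] turn 0.0003
```

```bash
python3 -m inch '[[[0,0,-20,0],[0,0,-40,0],[0,0,-40,0],[0,0,-22,0],[0,0,0,0],[0,0,0,0]]]'
python3 go.py 0.6750 -0.0653 0.165
python3 -m inch '[[[-25,8,0,0],[-40,13,0,0],[-46,15,0,0],[-46,15,0,0],[-46,15,0,0],[-46,15,0,0],[-46,15,0,0],[-46,15,0,0],[-42,14,0,0],[-30,10,0,0]]]'
python3 -m inch '[[[0,0,0,0],[0,0,0,0],[0,0,0,0]]]' >/dev/null
python3 go.py 0.6750 -0.0653 0.055
```

```text
time: 32.98
tool_pos: [0.5755, 0.3581, 0.1633]
tool_rot: [-3.14, 0.001, 1.484]
contact_force: [0.8, 0.5, -1.4]
opening: 0.0296
t 32.98 tcp [0.5755 0.3581 0.1633] rot [-3.1396e+00  1.3000e-03  1.4843e+00] open 0.0296 F [ 0.8  0.5 -1.4] q6 0.53
shift [-413.3  135.7   -1.4] turn 0.0003
time: 34.22
tool_pos: [0.6744, -0.0668, 0.1626]
tool_rot: [-3.138, -0.0, 1.483]
contact_force: [0.2, 0.9, -0.2]
opening: 0.0295
t 34.6 tcp [ 0.6747 -0.0633  0.1644] rot [-3.1406e+00 -3.0000e-04  1.4857e+00] open 0.0291 F [-0.3  0.2 -0.3] q6 -0.12
shift [ -2.    0.6 109.4] turn 0.0017
```

```bash
python3 -m inch '[[[-2,0.6,15,0],[0,0,25,0],[0,0,22,0],[0,0,12,0],[0,0,8,0],[0,0,8,0],[0,0,0,0],[0.5,0,0,0]]]'
python3 go.py 0.6750 -0.0653 0.055
python3 -m inch '[[[0.5,0,6,0],[0,0,6,0],[0,0,5,0],[0,0,2,0],[0,0,0,0],[0,0,0,0]]]'
python3 go.py 0.6750 -0.0653 0.055
```

```text
time: 35.6
tool_pos: [0.6758, -0.0663, 0.0755]
tool_rot: [3.14, 0.0, 1.484]
contact_force: [0.5, -0.7, 0.4]
opening: 0.0295
t 35.6 tcp [ 0.6758 -0.0663  0.0755] rot [3.1405e+00 2.0000e-04 1.4842e+00] open 0.0295 F [ 0.5 -0.7  0.4] q6 -0.12
shift [ 1.  -0.9 20.5] turn 0.0002
time: 36.35
tool_pos: [0.6757, -0.0658, 0.0561]
tool_rot: [3.141, 0.0, 1.484]
contact_force: [-1.1, -0.4, -0.7]
opening: 0.0292
t 36.35 tcp [ 0.6757 -0.0658  0.0561] rot [3.1412e+00 1.0000e-04 1.4843e+00] open 0.0292 F [-1.1 -0.4 -0.7] q6 -0.12
shift [ 0.4 -0.7  1.1] turn 0.0003
```

```bash
python3 -m inch '[[[0,0,0.6,0],[0,0,0,0],[0,0,0,0],[0,0,0,0],[0,0,0,0],[0,0,-15,0],[0,0,-35,0],[0,0,-40,0],[0,0,-20,0],[0,0,0,0]]]' -0.09
python3 go.py 0.4710 -0.1028 0.16
python3 -m inch '[[[-10,-40,0,0],[-10,-50,0,0],[-6,-50,0,0],[-4,-42,0,0],[-4,-18,0,0],[0,0,0,0],[0,0,0,0]]]'
python3 - <<'E'
from h import *
from scipy.optimize import least_squares
C={n:read_camera(n) for n in('top','side')}
K={n:caps(c) for n,c in C.items()}
for n in K: print(n,[(np.round(a,1).tolist(),s) for a,s in K[n]],[np.round(proj(C[n],[x,y,.1 if n=='top' else .094]),1).tolist() for x,y in((.6654,-.1749),(.6702,-.1201),(.6750,-.0653))])
for l in('carrier_line','carrier','counter_edge','beaker_center','carrier_handle'):
  for n in C: print(n,l,[(np.round(r['at'],1).tolist(),np.round(atz(C[n],r['at'],Z[l])[:2],4).tolist(),round(r['conf'],2)) for r in place_of(n,l)[:2]])
i=C['top']['img'];j=C['side']['img']
cv2.imwrite('pics/t6.png',np.hstack([cv2.resize(i[110:230,205:305],None,fx=4,fy=4),cv2.resize(j[140:260,190:290],None,fx=4,fy=4)]))
E
python3 go.py 0.4710 -0.1028 0.16
```

```text
time: 37.6
tool_pos: [0.6767, -0.0659, 0.1685]
tool_rot: [3.136, 0.001, 1.484]
contact_force: [-0.1, -0.7, -0.4]
opening: 0.05
t 37.6 tcp [ 0.6767 -0.0659  0.1685] rot [3.1362e+00 7.0000e-04 1.4844e+00] open 0.05 F [-0.1 -0.7 -0.4] q6 -0.12
shift [ -54.5 -201.8    7.4] turn 0.0004
time: 38.48
tool_pos: [0.474, -0.0824, 0.1651]
tool_rot: [3.141, 0.0, 1.484]
contact_force: [-0.3, -0.2, 0.4]
opening: 0.0498
top [([135.1, 253.1], np.int32(82)), ([137.2, 272.3], np.int32(83)), ([139.0, 291.5], np.int32(86))] [[139.4, 291.3], [137.3, 272.2], [135.2, 253.1]]
side [([166.8, 224.5], np.int32(44)), ([173.5, 215.3], np.int32(44)), ([180.8, 205.6], np.int32(51))] [[167.4, 224.3], [174.1, 215.0], [181.1, 205.3]]
top carrier_line [([177.9, 268.3], [0.5667, -0.1145], 0.86)]
side carrier_line [([200.8, 237.3], [0.59, -0.1234], 0.7)]
top carrier [([167.6, 269.1], [0.5999, -0.1166], 0.92)]
side carrier [([204.0, 235.5], [0.5921, -0.114], 0.58), ([190.1, 341.2], [0.2978, -0.356], 0.43)]
top counter_edge [([130.7, 236.1], [0.713, -0.0122], 0.77), ([158.1, 161.6], [0.6212, 0.2142], 0.7)]
side counter_edge [([208.6, 185.3], [0.7301, -0.0161], 0.82)]
top beaker_center [([162.0, 160.7], [0.6011, 0.2077], 0.62), ([142.1, 290.5], [0.6712, -0.1774], 0.36)]
side beaker_center [([242.4, 185.8], [0.5897, 0.1875], 0.97), ([204.8, 206.2], [0.6418, -0.0106], 0.35)]
top carrier_handle [([130.3, 238.6], [0.7019, -0.0215], 0.19)]
side carrier_handle [([199.4, 264.9], [0.4819, -0.1136], 0.61), ([202.7, 238.4], [0.5499, -0.0589], 0.43)]
t 39.08 tcp [ 0.4734 -0.0823  0.1653] rot [3.1416e+00 1.0000e-04 1.4843e+00] open 0.0502 F [ 0.3  0.3 -0.5] q6 -0.25
shift [-20.6  -0.6   5.3] turn 0.0003
```

View pics/t6.png

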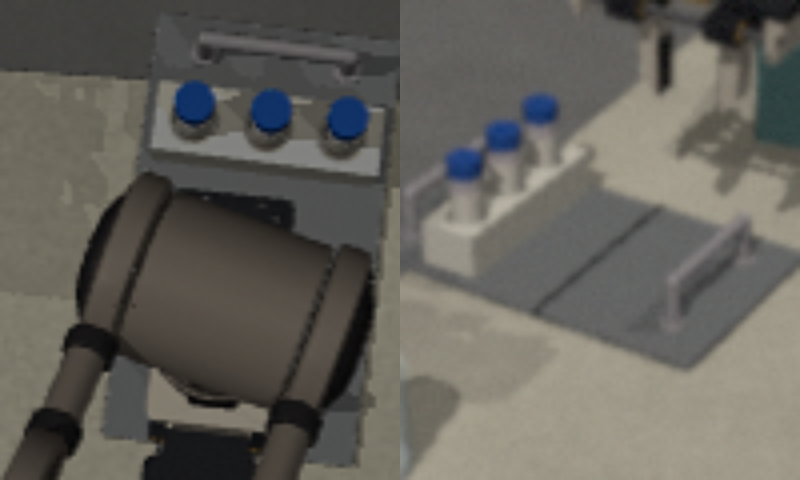

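All three pots are seated: their caps are within 1 px of prediction in both pictures, at (135,253), (137,272) and (139,291.5) in the top one. The carrier hasn't moved. Next I take the inner handle.

```bash
python3 -m inch '[[[-10,-0.6,30,0],[-10.6,0,40,0],[0,0,35,0],[0,0,25,0],[0,0,13,0],[0,0,5,0],[0,0,0,0],[0,0,0,0]]]'
python3 go.py 0.4710 -0.1028 0.016
python3 - <<'E'
from h import *
c=read_camera('side');print(proj(c,[.471,-.1028,.048]))
cv2.imwrite('pics/s7.png',cv2.resize(c['img'][160:240,220:310],None,fx=6,fy=6))
E
```

```text
time: 40.08
tool_pos: [0.4715, -0.103, 0.0181]
tool_rot: [3.14, 0.001, 1.484]
contact_force: [-0.1, 0.7, -0.4]
opening: 0.0498
t 40.08 tcp [ 0.4715 -0.103   0.0181] rot [3.1400e+00 6.0000e-04 1.4844e+00] open 0.0498 F [-0.1  0.7 -0.4] q6 -0.29
shift [ 0.1 -0.6  2.1] turn 0.0004
[201.76598983 266.51389995]
```

View pics/s7.png

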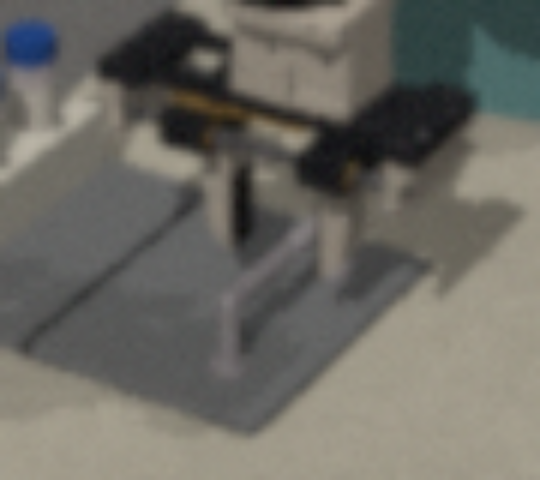

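The fingers straddle the bar: the near tip is at (335,278), the far one at (240,255), and the bar runs from (232,300) to (310,228) between them. Gripping.

```bash
python3 -m inch '[[[0,-0.6,1,0],[0,0,0,0],[0,0,0,0],[0,0,0,0],[0,0,0,0],[0,0,0,0],[0,0,0,0],[0,0,0,0]]]' 1 45
python3 go.py 0.4710 -0.1028 0.016
python3 -m inch '[[[0,3,0,-0.004],[0,5,0,-0.005],[0,7,0,-0.006],[0,7,0,-0.006],[0,7,0,-0.006],[0,5,0,-0.006],[0,3,0,-0.005],[0,0,0,-0.004],[0,0,0,0]]]'
python3 go.py 0.608 -0.109 0.017 1.526
```

```text
time: 41.12
tool_pos: [0.4702, -0.1027, 0.0163]
tool_rot: [-3.141, 0.0, 1.484]
contact_force: [-2.0, -0.0, 1.6]
opening: 0.011
t 41.12 tcp [ 0.4702 -0.1027  0.0163] rot [-3.1412  0.      1.4842] open 0.011 F [-2.  -0.   1.6] q6 -0.29
shift [-0.   0.8  0.3] turn 0.0002
time: 42.25
tool_pos: [0.5057, -0.1051, 0.0163]
tool_rot: [-3.138, -0.0, 1.526]
contact_force: [-6.7, 0.2, 6.4]
opening: 0.0102
t 42.25 tcp [ 0.5057 -0.1051  0.0163] rot [-3.1384e+00 -4.0000e-04  1.5264e+00] open 0.0102 F [-6.7  0.2  6.4] q6 -0.31
shift [  0.7 102.4  -1. ] turn 0.0004
```

```bash
cat > pose.py <<'E'
from h import *
from scipy.optimize import least_squares
C={n:read_camera(n) for n in('top','side')}
K={n:caps(c) for n,c in C.items()}
def res(p,N=C):
    out=[]
    for n in N:
        for a,_ in K[n]:
            out.append(min((proj(C[n],cpt(p,(.075,y,.1 if n=='top' else .094)))-a for y in(-.055,0,.055)),key=np.linalg.norm))
    return np.concatenate(out)
t=observe()['tool_pos'];p0=[t[0]+.125,t[1]-.006,-.05]
en=np.array([np.cos(-.0452),np.sin(-.0452)])
for N in(['top','side'],['top'],['side']):
    f=least_squares(res,p0,args=(N,),loss='soft_l1',x_scale=.01);p=f.x;L=cpt(p,CM['carrier_line'])
    print(N,np.round(p,4),'line-edge mm',round(1000*(L[:2]@en-.7174),1),'yaw err',round(p[2]+.0452,4),'maxres',round(abs(f.fun).max(),2),'handle',np.round(cpt(p,CM['carrier_handle'])[:2],4))
E
python3 -m inch '[[[0,5,0,0],[0,9,0,0],[0,10,0,0],[0,10,0,0],[0,10,0,0],[0,10,0,0],[0,9,0,0],[0,5,0,0],[0,2,0,0],[0,0,0,0]]]'
python3 go.py 0.608 -0.109 0.017 1.526; python3 pose.py
```

```text
time: 43.5
tool_pos: [0.5755, -0.1082, 0.0163]
tool_rot: [-3.138, -0.0, 1.527]
contact_force: [-7.7, 0.1, 6.8]
opening: 0.0104
t 43.5 tcp [ 0.5755 -0.1082  0.0163] rot [-3.1377e+00 -4.0000e-04  1.5268e+00] open 0.0104 F [-7.7  0.1  6.8] q6 -0.27
shift [ 0.6 32.5 -0.8] turn 0.0008
['top', 'side'] [ 0.7015 -0.1141 -0.0262] line-edge mm -31.5 yaw err 0.019 maxres 0.43 handle [ 0.5765 -0.1108]
['top'] [ 0.7015 -0.1138 -0.0233] line-edge mm -31.5 yaw err 0.0219 maxres 0.14 handle [ 0.5765 -0.1109]
['side'] [ 0.7026 -0.116  -0.0322] line-edge mm -30.3 yaw err 0.013 maxres 0.08 handle [ 0.5776 -0.1119]
```

```bash
python3 -m inch '[[[0,3,0,0.005],[0,6,0,0.005],[0,7,0,0.005],[0,7,0,0],[0,5,0,0],[0,2.5,0,0],[0,0,0,0],[0,0,0,0]]]'
python3 go.py 0.608 -0.109 0.017 1.526; python3 pose.py
python3 - <<'E'
from h import *
c=read_camera('top');d=read_camera('side')
for n,k in(('top',c),('side',d)): print(n,[(np.round(atz(k,r['at'],.008)[:2],4).tolist(),round(r['conf'],2)) for r in place_of(n,'carrier_line')])
a=cv2.resize(c['img'][90:190,200:310],None,fx=4,fy=5)[:,:440];b=cv2.resize(d['img'][140:240,180:270],None,fx=4,fy=5)
cv2.imwrite('pics/t8.png',np.hstack([a,b]))
E
```

```text
time: 44.6
tool_pos: [0.6061, -0.1098, 0.0164]
tool_rot: [-3.138, -0.0, 1.512]
contact_force: [-7.2, 0.7, 7.1]
opening: 0.011
t 44.6 tcp [ 0.6061 -0.1098  0.0164] rot [-3.1381e+00 -3.0000e-04  1.5119e+00] open 0.011 F [-7.2  0.7  7.1] q6 -0.24
shift [ 0.9  1.9 -0.6] turn -0.0141
['top', 'side'] [ 0.732  -0.1168 -0.0416] line-edge mm -0.8 yaw err 0.0036 maxres 0.47 handle [ 0.6072 -0.1116]
['top'] [ 0.7319 -0.1162 -0.0448] line-edge mm -1.0 yaw err 0.0004 maxres 0.07 handle [ 0.6071 -0.1107]
['side'] [ 0.7333 -0.1193 -0.0359] line-edge mm 0.6 yaw err 0.0093 maxres 0.16 handle [ 0.6084 -0.1148]
top []
side [([0.7092, -0.107], 0.94), ([0.6507, -0.1806], 0.65)]
```

View pics/t8.png

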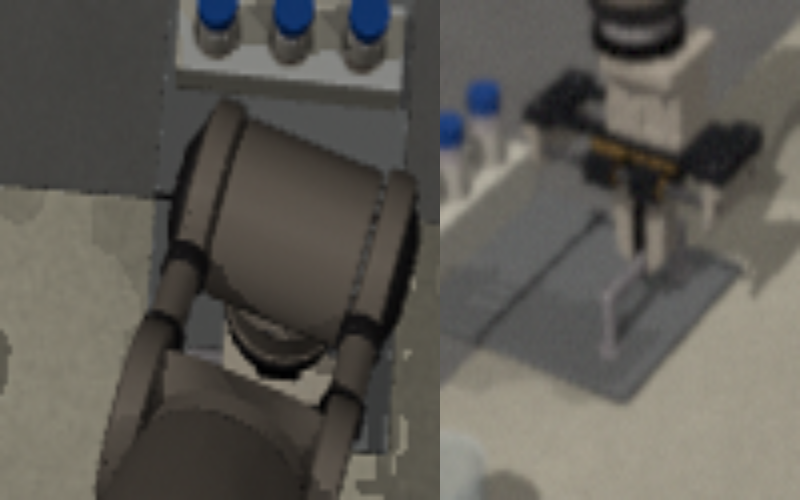

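The line, visible at (155–170,195) in the left half, meets the counter edge where the edge reaches the board at (150,196). All estimates put it within about 1 mm. I'll let it settle, re-measure and hand in.

```bash
python3 -m inch '[[[0,0.5,0,0],[0,0,0,0],[0,0,0,0],[0,0,0,0],[0,0,0,0],[0,0,0,0]]]'; python3 pose.py
python3 - <<'E'
from h import *
for n in('top','side'): 
    c=read_camera(n);print([(np.round(r['at'],1).tolist(),round(r['conf'],2)) for r in place_of(n,'beaker_center')[:1]])
print(hand_in())
E
```

```text
time: 45.65
tool_pos: [0.606, -0.1098, 0.0164]
tool_rot: [-3.137, -0.0, 1.512]
contact_force: [-9.2, 1.1, 8.0]
opening: 0.0106
['top', 'side'] [ 0.7321 -0.1169 -0.041 ] line-edge mm -0.8 yaw err 0.0042 maxres 0.4 handle [ 0.6072 -0.1118]
['top'] [ 0.7319 -0.1162 -0.0448] line-edge mm -1.0 yaw err 0.0004 maxres 0.07 handle [ 0.6071 -0.1107]
['side'] [ 0.7335 -0.1198 -0.034 ] line-edge mm 0.8 yaw err 0.0112 maxres 0.07 handle [ 0.6086 -0.1155]
[([161.3, 159.7], 0.91)]
[([244.6, 182.9], 0.71)]
the job is handed in; nothing more can be done
None
```

I put all three pots into the carrier's wells. I then gripped its inner handle, slid it along the counter until the line lay on the far edge, and handed the job in at about 46 s while still holding it. No verdict was reported.

**Last checks**
- **Line:** the two cameras together put it 0.8 mm short of the edge. They disagree slightly: the top camera alone gives −1.0 mm and the side camera +0.8 mm.
- **Squareness:** the carrier is about 0.004 rad off square to the edge (0.011 rad from the side camera alone).
- **Hold:** the grip presses down with about 8 N and the pose was unchanged over the last second.
- **Pots:** when seated, each cap was within 1 px of its expected position in both pictures. The fit after the slide stayed under 0.5 px, so they are still in place.
- **Level:** I did not measure the carrier's tilt directly. I infer it from the steady downward hold and the cap fit.
- **Other things:** the beaker was detected within a few pixels of its start position, about as close as the detector reads. I did not measure the bin and the slide box again, but the arm worked well away from both.

**What went wrong on the way**
- **Second pot:** the first try missed because I lifted before the fingers had closed; the pot did not move.
- **Third pot:** I had gripped it too high on the cap and it tilted. I released it, it stood up again, and a lower grip worked.

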